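Hold a spring probe square on the palate mark of an arch cast

TASK

Swing the bronze gate of the model shelf wide open, about square to the shelf. Then draw the horn-handled spring probe out of its wooden stand and hold its tip on the red mark of the white arch cast's palate, with the probe square to that sloping face, pressed lightly so that the sprung tip is about half-way in, without shifting the cast or knocking the other things on the bench. Finish while still holding it there; do not let go.

Things in the scene. Friction and masses are not known exactly. Their poses are not given: they have to be found in the camera images.
- gate (a joint): opening of the bronze bar gate on the front of the model shelf, rad: 0 shut, grows as its free end swings towards the robot (clockwise seen from above), stop at 1.75; 1.57 is square to the shelf. It may start a little ajar. Hinge friction (0.15 N m) outweighs its light closing spring, so it stays where it is left. The gate is 160 mm wide, 8 mm thick, its top rail 150 mm above the bench.
- gate_hinge (a point): point on the gate's upright hinge axis, at the height of the knob point (172 mm above the bench), at the left front corner of the shelf as seen from the robot
- gate_knob (a point): grip point of the gate's knob: an upright bronze post, 16 mm diameter, standing 40 mm above the gate's top rail near its free end, 140 mm from the hinge axis; the point is on the post's axis, 22 mm above the rail and 18 mm below the post's top
- shelf: dark wooden model shelf, 120 deep x 190 wide, floor 15 mm above the bench, with ledges up to 45 mm high; the bronze hinge post at its left front corner is 150 mm high. Origin: centre of its underside; x points away from the gate to the back, z up. Fixed.
- cast: white stone dental arch cast standing loose (0.3 kg) on the shelf floor behind the gate, base 64 x 70 x 18 mm, overall 42 mm high, a horseshoe of teeth open towards the gate. Origin: centre of its underside; x points to the front teeth, z up.
- spot (a point): centre of the red mark, a disc 12 mm in diameter, on the cast's flat palate slope, 34 mm above the cast's underside. Its z axis is the outward normal of the slope: up, leaning 30 degrees from vertical towards the open end of the horseshoe (the gate side)
- probe_grip (a point): point on the axis of the probe's horn-coloured round handle (16 mm diameter, 74 mm long), half-way up it roughly: 34 mm below the handle's top, 40 mm above the top of the bronze collar (24 mm diameter, 6 mm thick, its underside resting on the stand) and 86 mm from the tip when the tip is fully out. z points along the probe from tip to handle top. The probe weighs 70 g and stands upright in the stand.
- probe: the probe (see probe_grip); origin on its axis at the collar's underside, 40 mm from the tip when fully out, z along the probe towards the handle's top. Below the collar is a 10 mm shank 22 mm long and then the 5 mm sprung tip.
- probe_tip (a point): the very end of the probe's round-nosed 5 mm steel tip; z along the probe towards the handle. Hidden in the stand at the start.
- plunger (a joint): how far the sprung tip is pushed into the probe, m: 0 fully out, 0.010 fully in; needs 0.9 N to start, 2.4 N half-way (0.005), 3.9 N at 0.010
- stand: dark wooden block 60 x 60 x 50 mm high, with a hole 17 mm wide and 46 mm deep in the middle of its top; the probe's shank hangs in it. Origin: centre of its underside. Fixed.
- sprue_ring: copper sprue ring, 60 mm diameter, 50 mm high, loose; leave alone. Origin: centre of its underside
- vial: cobalt blue vial with black cap, 28 mm diameter, 62 mm high, loose; leave alone. Origin: centre of its underside
- spare_cast: second white arch cast, 64 x 70 x 42 mm, without a mark, loose on the bench; leave alone. Origin: centre of its underside
- bowl: green mixing bowl, 110 mm diameter, 60 mm high, loose; leave alone. Origin: centre of its underside
Not all that is in view belongs to the job. Leave any blue look-alike of the cast alone. Leave any turquoise look-alike of the stand alone.

How it is judged:
By the outcome, as a careful person would: the job done as asked, in the order asked, and still so for the second after the job is handed in, while the arm keeps its last pose, push and grip.
It also fails if it takes over 64 s, if anything falls off the work surface, if the arm or the gripper's body presses on something with over 40 N, if the wrist force passes 120 N, or if a joint passes its speed limit or range.

ROBOT

A 7-joint arm with a two-finger parallel gripper is mounted at the origin on the work surface. World frame = base frame: x ahead of the robot, y to its left, z up, the work surface at z = 0. Lengths are in m, angles in rad, forces in N, time in s.
With the tool pointing down it reaches from about 0.4 to 0.875 m from the base axis. Payload 19.3 kg.
Tool frame: the origin (TCP) lies midway between the tips of the shut fingers; the grasp point (between the pads) lies 19 mm behind it (tcp_to_grasp is the z of the grasp point in the tool frame, in m); z points along the fingers, y is the line along which they close (so a half turn about z gives the same grasp; the last joint's range is limited). The gripper opens to 85 mm and grips with 20 to 120 N. Pads are 22 mm wide; open, the fingers measure 114 mm over their backs; the gripper's body (76 mm by 85 mm) begins 54 mm behind the grasp point. The pads swing forward as they close: fully open they stand 13 mm farther back than shut.
Start: joints at [-1.411, 0.521, -0.036, 1.599, 0.021, 1.021, -0.113], TCP at [0.142, 0.609, 0.231] pointing down, gripper open.
Joint ranges: [-2.91, 2.91], [-0.3, 2.13], [-1.5, 1.42], [0.17, 2.43], [-1.26, 4.41], [0.16, 1.93], [-2.52, 2.52]. Speed limits (rad/s): [1.89, 1.89, 2.39, 2.39, 3.01, 3.01, 3.01].

INTERFACE

Orientations are given as [roll, pitch, yaw] about the fixed x, y, z axes, in that order (R = Rz(yaw) Ry(pitch) Rx(roll)).
In Python, from workcell import * gives the robot as it stands.
- The arm moves only by the tool send_rows, never from a script. Its argument "increments" is a list of rows, each a list of 3 entries, a list of its own where there are three numbers: the shift along the tool's x, y, z in mm, then the turn, a rotation vector about the tool's x, y, z in degrees, then the gripper's target within -1 to 1 (fully open at 1, half-way at 0, shut at -1). In form: [[[x, y, z], [wx, wy, wz], grip], ...]. A call has 1 to 10 rows; each row is the pose to reach, as a shift and turn from the pose commanded when the call began, along the tool's axes at that moment; what a row does not reach only later rows make up. A row lasts 1/10 s, in which the tool goes at most 50 mm and 8.59 degrees, less where a joint would pass 70% of its speed; a pose out of reach is approached as far as the arm can. A call with a gripper value outside its range is refused whole. The fingers move at their own pace and stop on an object; "newtons" is the grip in N (left out, the last holds). Time passes only in rows, so rows that repeat a pose let the fingers close. It gives the time, the measured TCP pose, the force, the opening and the grip force at its end, in the units of the state.
- observe(): the state, without advancing time (a new reading comes with each control period).
- grab_frame(name): name is "scene" or "top" or "wrist"; returns the picture (480x640x3 uint8, blue, green, red); there is no depth.
- camera_params(name): a dict with "fovy" (degrees; the focal length in pixels is half the picture's height over the tangent of half this angle, whatever the lens; pixels are square), "cx", "cy" (the principal point, pixels), "extrinsics" (4x4, takes a point from world to camera coordinates). Camera axes: x right, y down, z forward; pixel columns grow to the right and rows downward; lengths in m; the calibration is good to about 2 mm. A picture is of the moment at which its call begins: read the wrist's pose just before it. camera_params takes no time and is no camera call; for the wrist camera it gives the pose at the moment of the call.
- job_done(): hands the job in; it is judged then, once.
The state is a dict: "clock": time; "qpos": joint angles; "qd": joint speeds; "joint_efforts": joint torques, N m; "position": TCP position; "tool_rot": TCP orientation; "force": force on the tool from outside, world axes, zero at the start; "moment": the same for the moment, N m; "grip_width": finger opening in m; "finger_force": force on a finger pad.
Only numpy, scipy, OpenCV 4.12 (cv2) and the standard library are available. Lean on these libraries where they do the work, as an engineer would, in place of code of your own. Each camera call takes 0.05 s, during which the arm holds its last target. There are 200 camera calls.

## Working session

There is one attempt and no reset: what is moved stays moved. The work goes in short steps, Python scripts to look and compute and a tool call to move; the robot and the scene stay as the last step left them, time stands still between calls to the robot, and variables do not carry over. Pictures are saved under pics/ and viewed, at most 13 in all, crops included, and the job is handed in when it is done.

Besides the shell and the picture viewer there is one more tool, called after "Call:" in YAML: its name, and indented under it one key for each argument. send_rows: Moves the arm, as the interface text tells. Its arguments: {"type":"object","properties":{"increments":{"type":"array"},"newtons":{"type":"number"}},"required":["increments"]}

```bash
mkdir -p pics; ls
python3 - <<'E'
from workcell import *
import cv2,numpy as np
s=observe();print({k:np.round(v,3).tolist() for k,v in s.items()})
for n in ("scene","top"):
    cv2.imwrite(f"pics/{n}0.png",grab_frame(n))
for n in ("scene","top","wrist"):
    p=camera_params(n);print(n,p["fovy"],p["cx"],p["cy"],np.round(p["extrinsics"],3).tolist(), [k for k in p])
E
```

```text
pics
{'clock': 0.0, 'qpos': [-1.411, 0.522, -0.036, 1.6, 0.021, 1.021, -0.113], 'qd': [-0.0, 0.001, 0.001, -0.001, 0.001, 0.001, 0.0], 'joint_efforts': [0.003, -92.709, 1.982, -36.993, 0.018, 0.008, -0.0], 'position': [0.142, 0.608, 0.231], 'tool_rot': [-3.14, 0.0, 2.912], 'force': [-0.049, 0.776, -0.657], 'moment': [-0.002, -0.0, -0.017], 'finger_force': 0.0, 'grip_width': 0.085}
scene 56.72351261687738 317.12079379947056 238.08746514042195 [[0.24, 0.971, -0.012, -0.186], [0.7, -0.182, -0.69, -0.307], [-0.672, 0.158, -0.723, 1.388], [0.0, 0.0, 0.0, 1.0]] ['fovy', 'cx', 'cy', 'extrinsics']
top 43.8120194196253 322.4947933829756 241.67739245623906 [[0.029, -1.0, -0.002, 0.067], [-0.993, -0.029, -0.116, 0.56], [0.115, 0.005, -0.993, 1.344], [0.0, 0.0, 0.0, 1.0]] ['fovy', 'cx', 'cy', 'extrinsics']
wrist 60.1775968147947 325.40017969769013 235.19496541010685 [[0.228, 0.974, -0.001, -0.625], [0.936, -0.219, 0.277, -0.036], [0.27, -0.064, -0.961, 0.379], [0.0, 0.0, 0.0, 1.0]] ['fovy', 'cx', 'cy', 'extrinsics']
```

View pics/scene0.png

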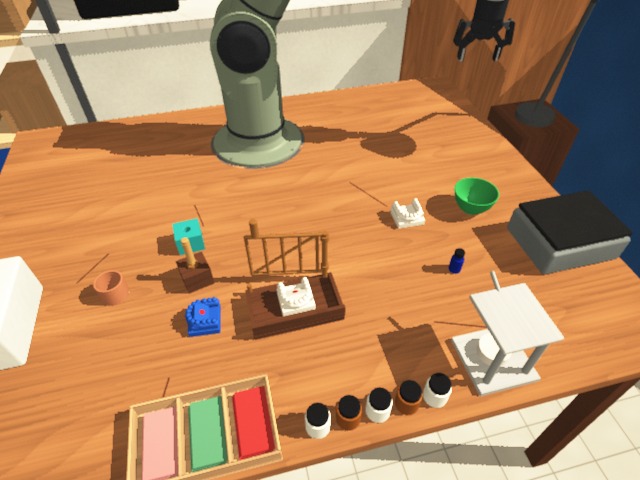

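View pics/top0.png

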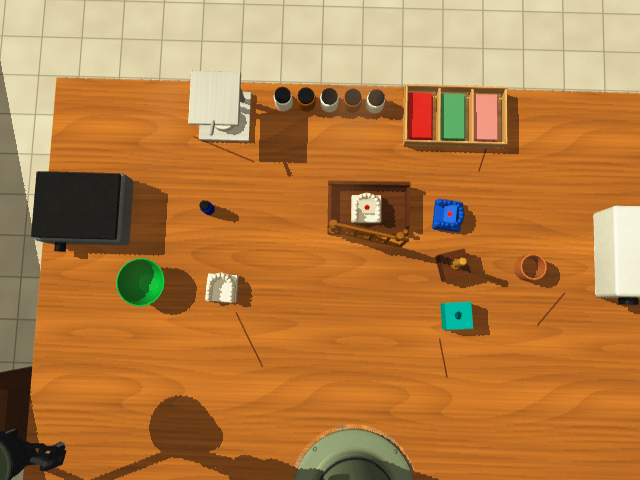

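The candidates show clearly in both views:
- **Casts:** the white one on the shelf is at top (367,207) and scene (295,295). The blue look-alike is at top (449,214), and the spare is at top (221,288).
- **Stands:** the wooden one holding the probe is at top (455,264) and scene (192,270). The turquoise look-alike is at top (457,316).
- **Gate:** the knob is at top ~(405,238) and scene (254,228).

I choose the white shelf cast and the wooden stand, and will check them in close crops.

Run:
```python
import cv2,numpy as np
a=cv2.imread("pics/top0.png")[170:290,320:480];b=cv2.imread("pics/scene0.png")[210:340,165:355]
a=cv2.resize(a,None,fx=5,fy=5,interpolation=cv2.INTER_CUBIC)
b=cv2.resize(b,None,fx=4.2,fy=4.2,interpolation=cv2.INTER_CUBIC)
cv2.imwrite("pics/ca.png",a);cv2.imwrite("pics/cb.png",b)
```

```text
(no output)
```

View pics/ca.png

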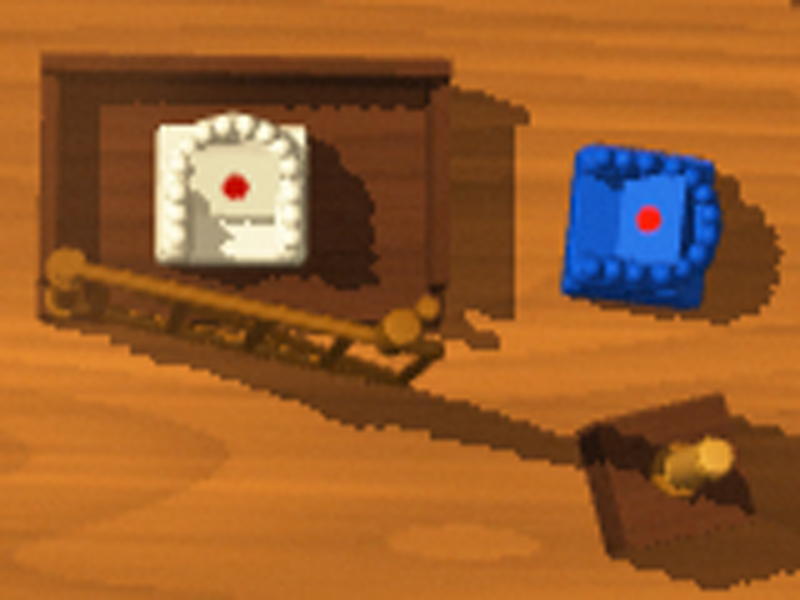

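View pics/cb.png

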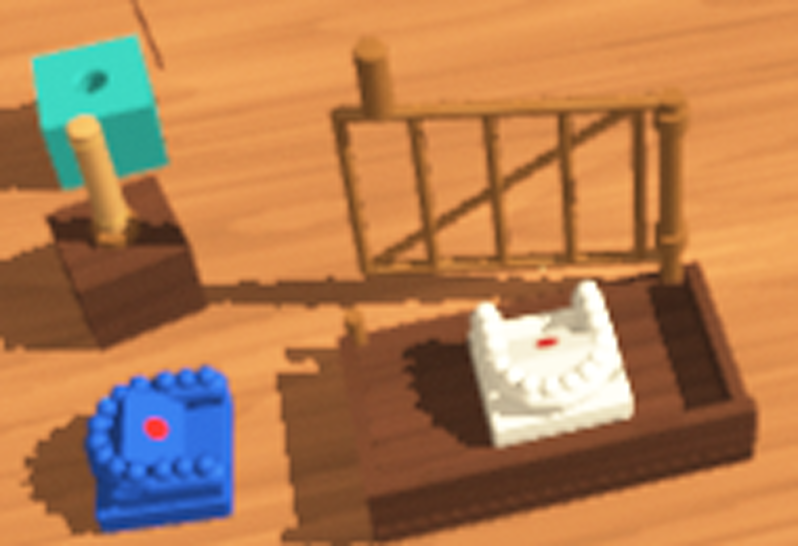

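The crops confirm the choice. The red mark is at crop (235,187) in the top view and (545,342) in the scene view. The knob top is at (402,328) / (372,46), the hinge post top at (67,263) / (674,98), and the probe top at (716,456) / (82,126).

```bash
cat > h.py <<'E'
from workcell import *
import numpy as np, cv2
from scipy.spatial.transform import Rotation as R
def cam(n,p=None):
    p=p or camera_params(n);f=240/np.tan(np.radians(p["fovy"]/2))
    return np.array([[f,0,p["cx"]],[0,f,p["cy"]],[0,0,1]]),np.array(p["extrinsics"])
def P(n,p=None):
    K,E=cam(n,p);return K@E[:3]
def tri(Ps,uvs):
    A=np.vstack([np.array([u*p[2]-p[0],v*p[2]-p[1]]) for p,(u,v) in zip(Ps,uvs)])
    X=np.linalg.svd(A)[2][-1];X=X[:3]/X[3]
    e=[np.linalg.norm((q:=p@np.r_[X,1])[:2]/q[2]-uv) for p,uv in zip(Ps,uvs)]
    return X,np.round(e,2)
def onz(p,uv,z):
    u,v=uv;A=np.array([u*p[2]-p[0],v*p[2]-p[1]])
    return np.r_[np.linalg.solve(A[:,:2],-A[:,2]*z-A[:,3]),z]
def proj(p,X):
    q=p@np.r_[X,1];return q[:2]/q[2]
def pose():
    s=observe();return np.array(s["position"]),R.from_euler("xyz",s["tool_rot"])
E
python3 - <<'E'
from h import *
T,S=P("top"),P("scene")
t=lambda x,y:(320+(x+.5)/5-.5,170+(y+.5)/5-.5)
s=lambda x,y:(165+(x+.5)/4.2-.5,210+(y+.5)/4.2-.5)
for n,a,b in [("knobtop",(402,328),(372,46)),("hingetop",(67,263),(674,98)),("spot",(235,187),(545,342)),("probetop",(716,456),(82,126)),("collar",(683,474),(112,235))]:
    X,e=tri([T,S],[t(*a),s(*b)]);print(n,X.round(4),e)
for n,a,z in [("backL",(42,58),.045),("backR",(452,64),.045),("castfl",(158,264),.033),("castfr",(305,264),.033),("knob",(402,328),.19),("hinge",(67,263),.15),("spot",(235,187),.049),("ptop",(716,456),.13)]:
    print(n,onz(T,t(*a),z).round(4))
print(T.round(1).tolist())
E
```

```text
knobtop [ 0.5579 -0.0746  0.1895] [0.53 1.01]
hingetop [0.587  0.0624 0.1486] [0.48 0.92]
spot [ 0.6394 -0.0156  0.0483] [0.13 0.27]
probetop [ 0.5145 -0.2174  0.1293] [0.26 0.48]
collar [ 0.5134 -0.2212  0.0465] [0.41 0.76]
backL [0.6978 0.0744 0.045 ]
backR [ 0.7004 -0.1151  0.045 ]
castfl [0.6049 0.018  0.033 ]
castfr [ 0.6069 -0.05    0.033 ]
knob [ 0.5577 -0.0756  0.19  ]
hinge [0.5866 0.0614 0.15  ]
spot [ 0.6392 -0.0158  0.049 ]
ptop [ 0.5145 -0.2178  0.13  ]
[[54.8, -594.9, -321.4, 473.2], [-564.7, -16.0, -309.0, 659.2], [0.1, 0.0, -1.0, 1.3]]
```

```bash
cat >> h.py <<'E'
def go(p,rpy=None,Rm=None):
    p0,R0=pose();R1=Rm if Rm is not None else R.from_euler("xyz",rpy)
    d=R0.inv().apply(np.array(p)-p0)*1000;w=(R0.inv()*R1).as_rotvec(degrees=True)
    print("shift mm",d.round(1),"rot deg",w.round(2))
E
python3 -c "
from h import *
go([.558,-.075,.231],[-np.pi,0,np.pi])"
```

```text
shift mm [-5.604e+02 -5.706e+02  4.000e-01] rot deg [ -0.06  -0.   -13.17]
```

Call:
send_rows:
  increments:
    - [[-280,-285,0],[0,0,-6.5],1]
    - [[-280,-285,0],[0,0,-6.5],1]
    - [[-280,-285,0],[0,0,-6.5],1]
    - [[-280,-285,0],[0,0,-6.5],1]
    - [[-280,-285,0],[0,0,-6.5],1]
    - [[-280,-285,0],[0,0,-6.5],1]
    - [[-280,-285,0],[0,0,-6.5],1]
    - [[-280,-285,0],[0,0,-6.5],1]
    - [[-560,-570,0],[0,0,-13.2],1]
    - [[-560,-570,0],[0,0,-13.2],1]

```text
clock: 1.1
position: [0.4002, 0.1846, 0.2314]
tool_rot: [3.141, 0.0, -3.136]
force: [1.2, 1.4, 0.1]
grip_width: 0.0861
finger_force: 0.0
```

Call:
send_rows:
  increments:
    - [[-156,-258,0],[0,0,0],1]
    - [[-156,-258,0],[0,0,0],1]
    - [[-156,-258,0],[0,0,0],1]
    - [[-156,-258,0],[0,0,0],1]
    - [[-156,-258,0],[0,0,0],1]
    - [[-156,-258,0],[0,0,0],1]
    - [[-156,-258,0],[0,0,0],1]
    - [[-156,-258,0],[0,0,0],1]
    - [[-156,-258,0],[0,0,0],1]

```text
clock: 2.0
position: [0.5554, -0.0708, 0.231]
tool_rot: [3.141, -0.001, -3.14]
force: [-0.1, 0.8, -0.5]
grip_width: 0.0855
finger_force: 0.0
```

```bash
python3 -c "
from h import *
go([.558,-.075,.156],[-np.pi,0,np.pi]);s=observe();print(s['position'],s['qpos'],s['qd'])
p=camera_params('wrist');cv2.imwrite('pics/w1.png',grab_frame('wrist'));M=P('wrist',p)
for X in ([.558,-.075,.19],[.639,-.0157,.049],[.5145,-.2176,.13]): print(proj(M,X))
np.save('w1.npy',M)"
```

```text
shift mm [-2.6 -4.3 75. ] rot deg [ 0.03 -0.05  0.09]
[ 0.555419   -0.07079164  0.23103936] [-0.13495785  0.42627238  0.21263329  1.78325127 -0.1085112   0.94420661
  1.6953579 ] [-0.01418125 -0.01054915 -0.00170282  0.00221513  0.00091544 -0.00010595
 -0.00046769]
[314.50502815 274.74082393]
[388.431122   302.62352719]
[ 72.58501967 167.07897942]
```

View pics/w1.png

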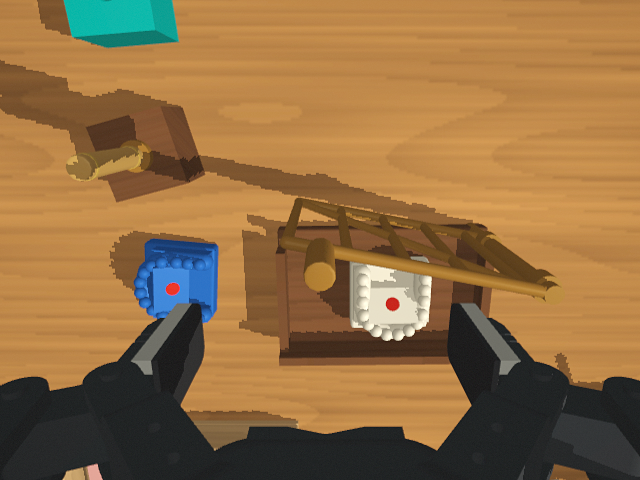

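The wrist view puts the knob top at (320,277), the red mark at (392,304) and the probe top at (80,167). All are within 2–3 mm of prediction. I'll descend and grip the knob.

Call:
send_rows:
  increments:
    - [[-3,-3,40],[0,0,0],1]
    - [[-3,-3,74],[0,0,0],1]
    - [[-3,-3,74],[0,0,0],1]
    - [[-3,-3,74],[0,0,0],-1]
    - [[-3,-3,74],[0,0,0],-1]
    - [[-3,-3,74],[0,0,0],-1]
    - [[-3,-3,74],[0,0,0],-1]
    - [[-3,-3,74],[0,0,0],-1]
    - [[-3,-3,74],[0,0,0],-1]
    - [[-3,-3,74],[0,0,0],-1]
  newtons: 25

```text
clock: 3.05
position: [0.5596, -0.0739, 0.1581]
tool_rot: [3.141, 0.002, -3.14]
force: [0.5, 4.8, 6.8]
grip_width: 0.015
finger_force: 26.9
```

Call:
send_rows:
  increments:
    - [[9,2.2,0],[0,0,0],-1]
    - [[18.1,5.1,0],[0,0,0],-1]
    - [[26.7,8.5,0],[0,0,0],-1]
    - [[35.3,12.5,0],[0,0,0],-1]
    - [[43.4,17.1,0],[0,0,0],-1]
    - [[51.3,22.2,0],[0,0,0],-1]
    - [[58.8,27.8,0],[0,0,0],-1]
    - [[65.8,33.9,0],[0,0,0],-1]
    - [[72.5,40.5,0],[0,0,0],-1]
    - [[78.7,47.5,0],[0,0,0],-1]

```text
clock: 4.05
position: [0.4784, -0.0298, 0.1578]
tool_rot: [-3.139, -0.002, 3.139]
force: [-15.8, -18.6, 17.8]
grip_width: 0.0152
finger_force: 28.4
```

Call:
send_rows:
  increments:
    - [[6.8,5.2,0],[0,0,0],-1]
    - [[12.4,13.3,0],[0,0,0],-1]
    - [[17.5,21.7,0],[0,0,0],-1]
    - [[21.9,30.4,0],[0,0,0],-1]
    - [[25.7,39.4,0],[0,0,0],-1]
    - [[28.9,48.7,0],[0,0,0],-1]
    - [[31.4,58.1,0],[0,0,0],-1]
    - [[33.3,67.8,0],[0,0,0],-1]
    - [[34.5,77.5,0],[0,0,0],-1]
    - [[35,88,0],[0,0,0],-1]

```text
clock: 5.05
position: [0.4451, 0.0611, 0.1575]
tool_rot: [-3.142, 0.0, -3.141]
force: [-4.5, -4.4, 1.9]
grip_width: 0.0153
finger_force: 27.0
```

Call:
send_rows:
  increments:
    - [[0,2,0],[0,0,0],-1]
    - [[0,2,0],[0,0,0],-1]
    - [[0,2,0],[0,0,0],-1]

```text
clock: 5.35
position: [0.4452, 0.0632, 0.1574]
tool_rot: [3.141, 0.0, -3.14]
force: [-2.9, 0.8, 5.5]
grip_width: 0.0148
finger_force: 27.3
```

Call:
send_rows:
  increments:
    - [[0,0,0],[0,0,0],1]
    - [[0,0,0],[0,0,0],1]
    - [[0,0,0],[0,0,0],1]
    - [[0,0,0],[0,0,0],1]
    - [[0,0,-20],[0,0,0],1]
    - [[0,0,-60],[0,0,0],1]
    - [[0,0,-80],[0,0,0],1]
    - [[0,0,-80],[0,0,0],1]
    - [[0,0,-80],[0,0,0],1]

```text
clock: 6.25
position: [0.4451, 0.0627, 0.2372]
tool_rot: [3.141, 0.001, -3.141]
force: [0.4, 0.5, -0.8]
grip_width: 0.0855
finger_force: 0.0
```

Call:
send_rows:
  increments:
    - [[-70,-281,0],[0,0,0],1]
    - [[-70,-281,0],[0,0,0],1]
    - [[-70,-281,0],[0,0,0],1]
    - [[-70,-281,0],[0,0,0],1]
    - [[-70,-281,0],[0,0,0],1]
    - [[-70,-281,0],[0,0,0],1]
    - [[-70,-281,0],[0,0,0],1]
    - [[-70,-281,0],[0,0,0],1]
    - [[-70,-281,0],[0,0,0],1]

```text
clock: 7.15
position: [0.515, -0.2172, 0.2364]
tool_rot: [3.141, -0.001, -3.14]
force: [0.3, 0.7, -0.3]
grip_width: 0.0857
finger_force: 0.0
```

```bash
python3 -c "
from h import *
p=camera_params('wrist');f=grab_frame('wrist');M=P('wrist',p);np.save('w2.npy',M)
go([.5145,-.2176,.079],[-np.pi,0,np.pi])
for X in ([.639,-.0157,.049],[.5145,-.2176,.13],[.5145,-.2176,.05]): print(proj(M,X))
t=cv2.resize(grab_frame('top')[160:300,310:510],None,fx=2,fy=2)
f=cv2.resize(f,(480,360));o=np.zeros((360,780,3),np.uint8);o[:,:480]=f;o[:280,480:780]=t[:, :300];cv2.imwrite('pics/w2.png',o)
print(observe()['qpos'])"
```

```text
shift mm [  0.5  -0.6 157.7] rot deg [ 0.04 -0.05  0.12]
[548.98047594 341.72212782]
[323.15612921 231.73442315]
[323.59449828 205.28295581]
[ 0.06293186  0.42674439  0.31419433  1.78263146 -0.15748229  0.95727105
  2.01483885]
```

View pics/w2.png

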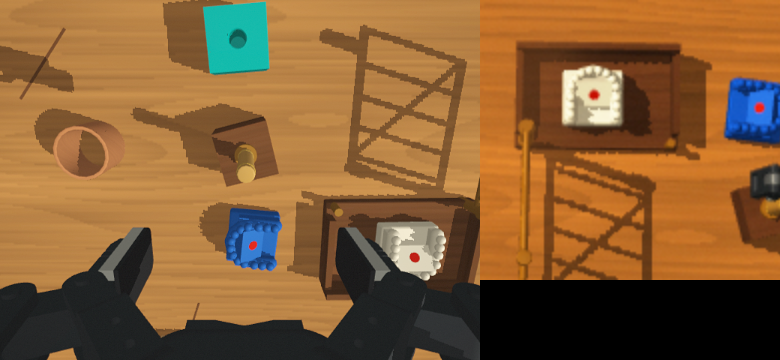

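The gate is now square to the shelf, and the hand is centred over the probe, whose top is at display (246,174). I'll go down and grip.

Call:
send_rows:
  increments:
    - [[0.5,0,50],[0,0,0],1]
    - [[0.5,0,100],[0,0,0],1]
    - [[0.5,0,135],[0,0,0],1]
    - [[0.5,0,158],[0,0,0],1]
    - [[0.5,0,158],[0,0,0],1]
    - [[0.5,0,158],[0,0,0],1]

```text
clock: 7.85
position: [0.515, -0.218, 0.08]
tool_rot: [-3.142, 0.0, -3.14]
force: [0.0, -0.2, 0.0]
grip_width: 0.0854
finger_force: 0.0
```

Call:
send_rows:
  increments:
    - [[0,0,0],[0,0,0],-1]
    - [[0,0,0],[0,0,0],-1]
    - [[0,0,0],[0,0,0],-1]
    - [[0,0,0],[0,0,0],-1]
    - [[0,0,0],[0,0,0],-1]
    - [[0,0,0],[0,0,0],-1]
    - [[0,0,0],[0,0,0],-1]
    - [[0,0,0],[0,0,0],-1]
  newtons: 60

```text
clock: 8.65
position: [0.5147, -0.2184, 0.0793]
tool_rot: [-3.142, -0.0, -3.141]
force: [0.5, 0.8, -0.1]
grip_width: 0.0145
finger_force: 58.4
```

Call:
send_rows:
  increments:
    - [[0,0,-20],[0,0,0],-1]
    - [[0,0,-45],[0,0,0],-1]
    - [[0,0,-80],[0,0,0],-1]
    - [[0,0,-120],[0,0,0],-1]
    - [[0,0,-120],[0,0,0],-1]
    - [[0,0,-120],[0,0,0],-1]

```text
clock: 9.25
position: [0.515, -0.2183, 0.1999]
tool_rot: [-3.141, 0.001, -3.141]
force: [0.0, 0.0, -0.8]
grip_width: 0.0147
finger_force: 58.5
```

```bash
python3 -c "
from h import *
z=observe();print(z['position'],z['grip_width'])
c=np.array([.639,-.0157,.049]);n=R.from_euler('z',.029).apply([-.5,0,.8660])
R1=R.from_euler('z',.029)*R.from_euler('y',-30,degrees=True)*R.from_euler('xyz',[-np.pi,0,np.pi])
print(R1.as_matrix()[:,2],n, R1.as_euler('xyz'))
for h in (.05,.015,-.005): p=c+n*(h+.0693); print(h,p.round(4)); go(p,Rm=R1)
S=P('scene'); print(S is None, proj(S,[.5147,-.2184,.13]),proj(S,[.5147,-.2184,.17]))
f=grab_frame('scene');cv2.imwrite('pics/s3full.png',f)"
```

```text
[ 0.51503601 -0.21829231  0.19985807] 0.014668473392164868
[ 0.49978976  0.01449797 -0.8660254 ] [-0.49978976 -0.01449797  0.866     ] [ 3.14159265  0.52359878 -3.11259265]
0.05 [ 0.5794 -0.0174  0.1523]
shift mm [-64.4 200.8  47.6] rot deg [ -0.43 -29.92  -1.58]
0.015 [ 0.5969 -0.0169  0.122 ]
shift mm [-81.9 201.3  77.9] rot deg [ -0.43 -29.92  -1.58]
-0.005 [ 0.6069 -0.0166  0.1047]
shift mm [-91.8 201.6  95.3] rot deg [ -0.43 -29.92  -1.58]
False [183.08773015 239.5300275 ] [178.46279083 225.70519456]
```

Call:
send_rows:
  increments:
    - [[-65,60,0],[-0.4,-8,-0.4],-1]
    - [[-65,110,0],[-0.4,-16,-0.8],-1]
    - [[-65,160,0],[-0.4,-24,-1.2],-1]
    - [[-65,201,0],[-0.4,-29.9,-1.6],-1]
    - [[-65,201,10],[-0.4,-29.9,-1.6],-1]
    - [[-65,201,30],[-0.4,-29.9,-1.6],-1]
    - [[-65,201,47],[-0.4,-29.9,-1.6],-1]
    - [[-65,201,47],[-0.4,-29.9,-1.6],-1]
    - [[-65,201,47],[-0.4,-29.9,-1.6],-1]
    - [[-65,201,47],[-0.4,-29.9,-1.6],-1]

```text
clock: 10.3
position: [0.5875, -0.0175, 0.1727]
tool_rot: [-3.141, 0.486, -3.115]
force: [0.2, -0.7, -0.4]
grip_width: 0.0143
finger_force: 58.7
```

```bash
python3 -c "
from h import *
s=observe();print(s['position'],s['tool_rot'],s['qpos'])
p0,R0=pose()
T,S=P('top'),P('scene');W=P('wrist')
fw,ft,fs=grab_frame('wrist'),grab_frame('top'),grab_frame('scene')
for n,d in(('tip',.0693),('collar',.0293),('htop',-.0507)):
    X=p0+R0.apply([0,0,d]);print(n,X.round(4),proj(T,X).round(1),proj(S,X).round(1),proj(W,X).round(1))
X=[.639,-.0157,.049];print('spot',proj(T,X),proj(S,X),proj(W,X))
cv2.imwrite('pics/w4.png',fw);cv2.imwrite('pics/t4.png',ft);cv2.imwrite('pics/s4.png',fs)
np.save('w4.npy',W)
a=cv2.resize(fw[120:420,220:520],(400,400));b=cv2.resize(fs[215:315,240:340],(400,400),interpolation=cv2.INTER_CUBIC)
o=np.zeros((400,800,3),np.uint8);o[:,:400]=a;o[:,400:]=b
cv2.imwrite('pics/c4.png',o)"
```

```text
[ 0.5875362  -0.01746835  0.17273667] [-3.14113156  0.48597672 -3.11482415] [-0.40819472  0.41254164  0.40773208  2.18546989 -1.03396712  0.16127022
  2.51986629]
tip [ 0.6199 -0.0166  0.1115] [368.8 210.8] [290.  264.5] [323.7 251.1]
collar [ 0.6012 -0.0171  0.1468] [370.1 216.7] [286.9 245.9] [323.3 279.4]
htop [ 0.5639 -0.0181  0.2176] [373.  229.6] [280.3 206.9] [321.8 396.5]
spot [366.55220222 207.0750665 ] [293.99227159 290.73345608] [324.71304739 204.22149769]
```

View pics/c4.png

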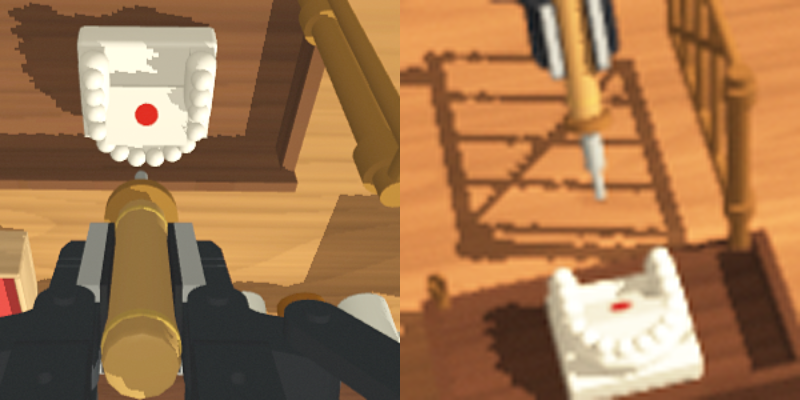

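The probe is held straight: wrist crop tip at (140,177), scene crop tip at (600,197). The arm has reached its limits on joints 6 and 7 in this roll. I'll straighten up, roll the hand half a turn about the probe, then tilt again.

```bash
python3 -c "
from h import *
go([.5875,-.0175,.20],[-np.pi,0,-3.1125])"
```

```text
shift mm [-12.4  -0.3 -24. ] rot deg [-1.000e-02  2.787e+01 -1.900e-01]
```

Call:
send_rows:
  increments:
    - [[-12,0,-24],[0,7,0],-1]
    - [[-12,0,-24],[0,14,0],-1]
    - [[-12,0,-24],[0,21,0],-1]
    - [[-12,0,-24],[0,28,0],-1]
    - [[-12,0,-24],[0,28,0],-1]
    - [[-12,0,-24],[0,28,0],-1]

```text
clock: 11.05
position: [0.5882, -0.0164, 0.199]
tool_rot: [-3.14, -0.005, -3.114]
force: [-1.0, -0.2, -1.2]
grip_width: 0.0144
finger_force: 58.6
```

Call:
send_rows:
  increments:
    - [[0,0,0],[0,0,8],-1]
    - [[0,0,0],[0,0,16],-1]
    - [[0,0,0],[0,0,24],-1]
    - [[0,0,0],[0,0,32],-1]
    - [[0,0,0],[0,0,40],-1]
    - [[0,0,0],[0,0,48],-1]
    - [[0,0,0],[0,0,56],-1]
    - [[0,0,0],[0,0,64],-1]
    - [[0,0,0],[0,0,72],-1]
    - [[0,0,0],[0,0,80],-1]

```text
clock: 12.05
position: [0.5866, -0.017, 0.1995]
tool_rot: [-3.141, -0.002, 1.765]
force: [-0.0, 0.5, 0.2]
grip_width: 0.0144
finger_force: 58.7
```

Call:
send_rows:
  increments:
    - [[0,0,0],[0,0,8],-1]
    - [[0,0,0],[0,0,16],-1]
    - [[0,0,0],[0,0,24],-1]
    - [[0,0,0],[0,0,32],-1]
    - [[0,0,0],[0,0,40],-1]
    - [[0,0,0],[0,0,48],-1]
    - [[0,0,0],[0,0,56],-1]
    - [[0,0,0],[0,0,64],-1]
    - [[0,0,0],[0,0,72],-1]
    - [[0,0,0],[0,0,80],-1]

```text
clock: 13.05
position: [0.5866, -0.0172, 0.1994]
tool_rot: [-3.14, 0.0, 0.368]
force: [-0.5, 0.1, 0.2]
grip_width: 0.0144
finger_force: 58.7
```

```bash
python3 -c "
from h import *
s=observe();print(s['position'],s['tool_rot'],s['qpos'])
R1=R.from_euler('z',.029)*R.from_euler('y',-30,degrees=True)*R.from_euler('xyz',[-np.pi,0,0])
c=np.array([.639,-.0157,.049]);n=R.from_euler('z',.029).apply([-.5,0,.8660])
go(c+n*(.03+.0693),Rm=R1)"
```

```text
[ 0.58663635 -0.01722789  0.19943921] [-3.14000571e+00  2.46379430e-05  3.68132936e-01] [-0.80063936  1.00760943  1.39182203  1.77228151 -1.03648197  1.31514417
 -0.3536022 ]
shift mm [ 2.6  1.  64.4] rot deg [-5.17 29.73 18.96]
```

```bash
cat >> h.py <<'E'
def goz(p,zt):
    "reach p with tool z along zt, least rotation"
    p0,R0=pose();z0=R0.apply([0,0,1]);c=np.cross(z0,zt);s=np.linalg.norm(c)
    Q=R.from_rotvec(c/s*np.arctan2(s,z0@zt)) if s>1e-9 else R.identity()
    go(p,Rm=Q*R0)
E
python3 -c "
from h import *
c=np.array([.639,-.0157,.049]);n=R.from_euler('z',.029).apply([-.5,0,.8660])
goz(c+n*(.05+.0693),-n);goz(c+n*(.02+.0693),-n)"
```

```text
shift mm [-6.8 -2.4 47.1] rot deg [-10.06  28.3   -0.  ]
shift mm [ 7.3  2.7 73.1] rot deg [-10.06  28.3   -0.  ]
```

Call:
send_rows:
  increments:
    - [[-7,-2.4,0],[-2.5,7,0],-1]
    - [[-7,-2.4,0],[-5,14,0],-1]
    - [[-7,-2.4,10],[-7.5,21,0],-1]
    - [[-7,-2.4,25],[-10.1,28.3,0],-1]
    - [[-7,-2.4,47],[-10.1,28.3,0],-1]
    - [[-7,-2.4,47],[-10.1,28.3,0],-1]
    - [[-7,-2.4,47],[-10.1,28.3,0],-1]
    - [[-7,-2.4,47],[-10.1,28.3,0],-1]

```text
clock: 13.85
position: [0.5835, -0.017, 0.1681]
tool_rot: [2.968, -0.466, 0.417]
force: [8.9, -19.5, 2.7]
grip_width: 0.0143
finger_force: 60.1
```

```bash
cat > look.py <<'E'
from h import *
import sys
s=observe();print(s['position'],s['tool_rot'],s['qpos'],s['force'])
p0,R0=pose();print('z',R0.apply([0,0,1]))
T,S,W=P('top'),P('scene'),P('wrist')
fw,ft,fs=grab_frame('wrist'),grab_frame('top'),grab_frame('scene')
for n,d in(('tip',.0693),('collar',.0293),('htop',-.0507)):
    X=p0+R0.apply([0,0,d]);print(n,X.round(4),proj(T,X).round(1),proj(S,X).round(1),proj(W,X).round(1))
X=[.639,-.0157,.049];print('spot',proj(T,X),proj(S,X),proj(W,X))
k=sys.argv[1];np.save(f'w{k}.npy',W)
for n,f in zip('wts',(fw,ft,fs)):cv2.imwrite(f'pics/{n}{k}.png',f)
o=np.zeros((450,800,3),np.uint8);o[:300,:400]=cv2.resize(fw,(400,300))
o[:400,400:]=cv2.resize(fs[215:315,240:340],(400,400),interpolation=cv2.INTER_CUBIC)
o[300:,:400]=cv2.resize(ft[170:245,310:510],(400,150))
cv2.imwrite(f'pics/c{k}.png',o)
E
python3 look.py 5
```

```text
[ 0.58348998 -0.01702043  0.16810626] [ 2.96757826 -0.46594522  0.41720885] [-0.40846135  0.41777296  0.41381916  2.20543172 -1.2635683   0.15988894
 -0.04246906] [  8.90619924 -19.53894652   2.72526766]
z [ 0.47468498  0.02101208 -0.87990492]
tip [ 0.6164 -0.0156  0.1071] [368.2 212.7] [290.3 264.5] [326.8 253.1]
collar [ 0.5974 -0.0164  0.1423] [369.6 218.8] [287. 246.] [327.  281.8]
htop [ 0.5594 -0.0181  0.2127] [372.8 232.1] [280.1 207.3] [328.1 400.6]
spot [366.55220222 207.0750665 ] [293.99227159 290.73345608] [324.38421567 234.92888199]
```

View pics/c5.png

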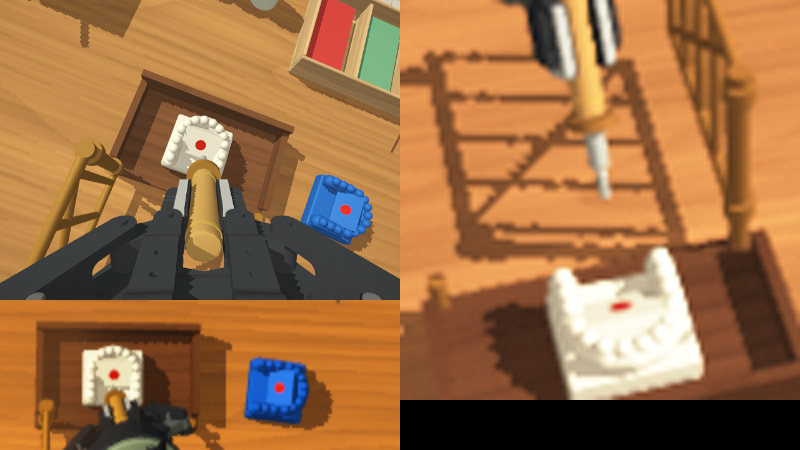

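Wrist and scene views show the probe straight in the grip and above the mark. Joints 5 and 6 are at their limits though, so I'll fit the kinematics from logged poses and find a roll and elbow position that can reach.

```bash
cat > kin.py <<'E'
from h import *
from scipy.optimize import least_squares
import itertools
D=[([-1.411,.522,-.036,1.6,.021,1.021,-.113],[.142,.608,.231],[-3.14,0,2.912]),
([-.13495785,.42627238,.21263329,1.78325127,-.1085112,.94420661,1.6953579],[.55541,-.07079,.23104],[3.141,-.001,-3.14]),
([.06293186,.42674439,.31419433,1.78263146,-.15748229,.95727105,2.01483885],[.515,-.2172,.2364],[3.141,-.001,-3.14]),
([-.40819472,.41254164,.40773208,2.18546989,-1.03396712,.16127022,2.51986629],[.5875362,-.01746835,.17273667],[-3.14113156,.48597672,-3.11482415]),
([-.80063936,1.00760943,1.39182203,1.77228151,-1.03648197,1.31514417,-.3536022],[.58663635,-.01722789,.19943921],[-3.14,0,.36813]),
([-.40846135,.41777296,.41381916,2.20543172,-1.2635683,.15988894,-.04246906],[.58348998,-.01702043,.16810626],[2.96757826,-.46594522,.41720885])]
def fk(q,x,sg):
    d1,d3,d5,d7,b,c,o3,o5=x[:8];Q=R.from_euler("z",b);p=np.array([0,0,d1])
    Q=Q*R.from_euler("z",sg[0]*q[0])*R.from_euler("y",q[1]);Q=Q*R.from_euler("z",sg[1]*q[2])
    p=p+Q.apply([x[8],o3,d3]);Q=Q*R.from_euler("y",q[3])*R.from_euler("z",sg[2]*q[4]);p=p+Q.apply([x[9],o5,d5])
    Q=Q*R.from_euler("y",q[5])*R.from_euler("z",sg[3]*q[6]);p=p+Q.apply([x[10],x[11],d7]);return p,Q*R.from_euler("z",c)
def fit():
    best=None
    for sg in itertools.product((-1,1),repeat=4):
      for c in (0,1.57,3.14,-1.57):
        def f(x):
            o=[]
            for q,p,e in D:
                P_,Q=fk(q,x,sg);o+=list(P_-p)+list(.3*(Q.inv()*R.from_euler("xyz",e)).as_rotvec())
            return np.array(o+list(1e-3*np.array(x[6:])))
        r=least_squares(f,[.3,.4,.4,.3,0,c]+[0]*6)
        if best is None or r.cost<best[0]:best=(r.cost,r.x,sg,np.abs(r.fun[:-6]).max())
    return best
if __name__=="__main__":
    b=fit();print(b[0],b[1].round(4).tolist(),b[2],b[3]);np.savez("kin.npz",x=b[1],sg=b[2])
E
python3 kin.py; python3 -c "
from h import *
print(observe()['force'])"
```

```text
4.888595769851931e-05 [0.3208, 0.5419, 0.4414, 0.3309, -0.0381, 1.5341, -0.0453, 0.0104, -0.0153, 0.0061, 0.0026, -0.0] (-1, -1, -1, -1) 0.00533845917810432
[-0.15599498 -0.57634065  0.0292734 ]
```

```bash
cat > ik.py <<'E'
from kin import *
k=np.load("kin.npz");x,sg=k["x"],k["sg"]
lo=np.array([-2.91,-.3,-1.5,.17,-1.26,.16,-2.52]);hi=np.array([2.91,2.13,1.42,2.43,4.41,1.93,2.52])
n=R.from_euler('z',.029).apply([-.5,0,.8660]);c=np.array([.639,-.0157,.049])
p=c+n*(.0693-.005);R1=R.from_euler('z',.029)*R.from_euler('y',-30,degrees=True)*R.from_euler('xyz',[-np.pi,0,0])
q0=np.array(observe()['qpos']);rng=np.random.default_rng(0)
for psi in range(-180,180,30):
    Rt=R1*R.from_euler('z',psi,degrees=True);best=None;sols=[]
    for i in range(16):
        s=q0 if i==0 else rng.uniform(lo,hi)
        def f(q):
            P_,Q=fk(q,x,sg);return np.r_[P_-p,.3*(Q.inv()*Rt).as_rotvec(),2e-4*(q-(lo+hi)/2)/(hi-lo)]
        r=least_squares(f,np.clip(s,lo+.05,hi-.05),bounds=(lo+.04,hi-.04),max_nfev=60)
        if np.abs(r.fun[:6]).max()<1.5e-3: sols.append((r.cost,r.x))
    sols.sort(key=lambda t:t[0]);seen=[]
    for _,q in sols:
        if all(np.abs(q-w).max()>.4 for w in seen): seen.append(q);print(psi,q.round(2),"m",np.minimum(q-lo,hi-q).min().round(2))
E
time python3 ik.py
```

```text
-180 [ 0.65  0.71 -1.03  2.18  1.7   0.6  -0.01] m 0.25
-180 [ 0.31  0.56 -0.55  2.18  1.81  0.3  -0.23] m 0.14
-180 [-0.33  0.57  0.29  2.22  3.82  0.2  -2.37] m 0.04
-150 [ 0.72  0.77 -1.14  2.17  1.69  0.69 -0.49] m 0.26
-150 [ 0.41  0.59 -0.69  2.17  1.75  0.37 -0.66] m 0.21
-120 [ 0.65  0.71 -1.03  2.17  1.69  0.59 -1.04] m 0.26
-120 [ 0.36  0.57 -0.6   2.17  1.77  0.33 -1.22] m 0.17
-120 [-0.76  0.84  0.97  2.22  4.32  0.65  2.23] m 0.09
-120 [-0.88  1.17  1.32  2.22  4.32  1.08  2.06] m 0.09
-90 [ 0.8   0.87 -1.29  2.17  1.69  0.83 -1.47] m 0.21
-90 [ 0.56  0.65 -0.88  2.17  1.7   0.49 -1.61] m 0.26
-90 [-0.79  0.89  1.03  2.22  4.33  0.72  1.68] m 0.08
-90 [-0.48  0.62  0.52  2.22  4.14  0.31  2.  ] m 0.15
-60 [ 0.63  0.69 -0.98  2.17  1.69  0.56 -2.1 ] m 0.26
-60 [ 0.34  0.56 -0.58  2.17  1.78  0.31 -2.28] m 0.15
-60 [-0.78  0.87  1.01  2.22  4.32  0.7   1.16] m 0.09
-60 [-0.54  0.65  0.61  2.22  4.2   0.37  1.4 ] m 0.21
-30 [-0.78  0.88  1.02  2.22  4.32  0.71  0.64] m 0.09
-30 [ 0.86  0.97 -1.41  2.17  1.7   0.95 -2.48] m 0.04
0 [-0.36  0.58  0.34  2.22  3.93  0.23  0.67] 
[... 378 characters left out ...]
 0.09
60 [-0.31  0.56  0.27  2.23  3.79  0.2  -0.24] m 0.04
60 [-0.88  1.18  1.32  2.23  4.31  1.08 -1.06] m 0.1
90 [ 0.63  0.69 -0.99  2.18  1.71  0.56  1.54] m 0.25
90 [ 0.31  0.56 -0.54  2.18  1.83  0.3   1.32] m 0.14
90 [-0.32  0.57  0.28  2.23  3.78  0.2  -0.76] m 0.04
120 [ 0.6   0.67 -0.95  2.18  1.71  0.54  1.  ] m 0.25
120 [ 0.24  0.55 -0.46  2.18  1.88  0.26  0.73] m 0.1
120 [ 0.85  0.97 -1.4   2.18  1.71  0.95  1.17] m 0.1
120 [-0.32  0.57  0.28  2.23  3.79  0.2  -1.29] m 0.04
150 [ 0.62  0.68 -0.97  2.18  1.71  0.56  0.49] m 0.25
150 [ 0.32  0.56 -0.55  2.18  1.81  0.3   0.29] m 0.14
150 [-0.33  0.57  0.29  2.22  3.8   0.2  -1.83] m 0.04
real	0m11.176s
user	0m11.642s
sys	0m0.092s
```

```bash
cat > sim.py <<'E'
from kin import *
k=np.load("kin.npz");x,sg=k["x"],k["sg"]
lo=np.array([-2.91,-.3,-1.5,.17,-1.26,.16,-2.52]);hi=np.array([2.91,2.13,1.42,2.43,4.41,1.93,2.52])
n=R.from_euler('z',.029).apply([-.5,0,.8660]);c=np.array([.639,-.0157,.049])
def step(q,p,Rt):
    def f(v):
        P_,Q=fk(v,x,sg);return np.r_[P_-p,.3*(Q.inv()*Rt).as_rotvec(),3e-3*(v-q)]
    r=least_squares(f,np.clip(q,lo+1e-3,hi-1e-3),bounds=(lo,hi),max_nfev=25);return r.x,np.abs(r.fun[:6]).max()
def run(q,moves):
    "moves: (p_end, [world rotvec deg] or tool-z roll deg)"
    p,Rc=fk(q,x,sg)
    for pe,kind,w in moves:
        N=int(max(np.linalg.norm(w)/5,6));p0,R0=p,Rc;e=0
        for i in range(1,N+1):
            t=i/N;Rt=R.from_rotvec(np.array(w)*t,degrees=True)*R0 if kind=="w" else R0*R.from_rotvec([0,0,w*t],degrees=True)
            p=p0+(pe-p0)*t;q,er=step(q,p,Rt);e=max(e,er)
        Rc=Rt;print(kind,w,q.round(2),"err",round(e,4),"end",round(er,4))
    return q
if __name__=="__main__":
    q0=np.clip(observe()['qpos'],lo,hi);A=np.array([.587,-.017,.21]);B=c+n*(.05+.0693)
    for side in (25,-25):
      for roll in (-150,0,150):
        print("--",side,roll)
        ax=np.array([0.03,-1,0])*-1
        p,Rc=fk(q0,x,sg);z=Rc.apply([0,0,1]);w=np.cross(z,[0,0,-1]);w=np.degrees(w/np.linalg.norm(w)*np.arcsin(np.linalg.norm(w)))
        m=[(A,"w",w)]
        if roll:m.append((A,"t",roll))
        m+=[(A,"w",[side,0,0]),(A,"w",[0,-30,0]),(B,"w",[-side*.866*0-side,0,0])]
        run(q0,m)
E
python3 sim.py
```

```text
-- 25 -150
w [-0.04849354 28.39209996  0.        ] [-0.67  0.7   0.95  1.75 -0.65  1.05 -0.67] err 0.0001 end 0.0
t -150 [-0.26  0.5   0.27  1.74 -0.16  0.93  1.49] err 0.0 end 0.0
w [25, 0, 0] [ 0.12  0.55  0.07  1.72 -0.54  1.05  1.92] err 0.0 end 0.0
w [0, -30, 0] [ 0.68  0.44 -0.58  2.11 -0.88  0.4   2.52] err 0.0001 end 0.0001
w [-25.0, 0, 0] [-0.2   0.42  0.19  2.18 -0.94  0.16  2.52] err 0.0056 end 0.0056
-- 25 0
w [-0.04849354 28.39209996  0.        ] [-0.67  0.7   0.95  1.75 -0.65  1.05 -0.67] err 0.0001 end 0.0
w [25, 0, 0] [-0.3   0.68  0.73  1.73 -0.9   1.25 -0.38] err 0.0 end 0.0
w [0, -30, 0] [ 0.14  0.42  0.11  2.11 -1.26  0.64  0.23] err 0.0002 end 0.0002
w [-25.0, 0, 0] [-0.23  0.43  0.24  2.2  -1.26  0.16  0.22] err 0.0001 end 0.0001
-- 25 150
w [-0.04849354 28.39209996  0.        ] [-0.67  0.7   0.95  1.75 -0.65  1.05 -0.67] err 0.0001 end 0.0
t 150 [-0.75  1.02  1.42  1.93 -1.26  1.31 -2.52] err 0.0519 end 0.0519
w [25, 0, 0] [-0.52  1.07  1.4   1.79 -1.26  1.75 -2.52] err 0.05 end 0.0356
w [0, -30, 0] [ 0.16  0.41  0.09  2.12 -1.26  0.63 -2.39] err 0.0302 end 0.0
[... 562 characters left out ...]
95  1.75 -0.65  1.05 -0.67] err 0.0001 end 0.0
w [-25, 0, 0] [-0.97  0.9   1.18  1.74 -0.45  0.98 -0.93] err 0.0 end 0.0
w [0, -30, 0] [-1.18  0.78  1.2   2.12 -0.64  0.29 -1.  ] err 0.0 end 0.0
w [25.0, 0, 0] [-0.53  0.47  0.53  2.21 -1.26  0.16 -0.3 ] err 0.0015 end 0.0015
-- -25 150
w [-0.04849354 28.39209996  0.        ] [-0.67  0.7   0.95  1.75 -0.65  1.05 -0.67] err 0.0001 end 0.0
t 150 [-0.75  1.02  1.42  1.93 -1.26  1.31 -2.52] err 0.0519 end 0.0519
w [-25, 0, 0] [-0.99  1.03  1.42  2.08 -1.26  0.83 -2.52] err 0.084 end 0.084
w [0, -30, 0] [-0.9   0.5   0.98  2.23 -1.26  0.16 -2.52] err 0.0764 end 0.0697
w [25.0, 0, 0] [ 0.12  0.42 -0.04  2.21 -1.26  0.16 -2.52] err 0.0677 end 0.0519
```

```bash
python3 -c "
from h import *
goz([.587,-.017,.23],np.array([0,0,-1.]))"
```

```text
shift mm [ 30.3   9.5 -52.7] rot deg [  9.31 -26.85  -0.  ]
```

Call:
send_rows:
  increments:
    - [[15,5,-26],[2.3,-6.7,0],-1]
    - [[30,9.5,-53],[4.6,-13.4,0],-1]
    - [[30,9.5,-53],[7,-20,0],-1]
    - [[30,9.5,-53],[9.3,-26.9,0],-1]
    - [[30,9.5,-53],[9.3,-26.9,0],-1]
    - [[30,9.5,-53],[9.3,-26.9,0],-1]

```text
clock: 14.6
position: [0.5899, -0.016, 0.2286]
tool_rot: [3.136, 0.008, 0.377]
force: [-0.0, 0.2, -1.2]
grip_width: 0.0147
finger_force: 59.9
```

Call:
send_rows:
  increments:
    - [[0,0,0],[0,0,-8],-1]
    - [[0,0,0],[0,0,-16],-1]
    - [[0,0,0],[0,0,-24],-1]
    - [[0,0,0],[0,0,-32],-1]
    - [[0,0,0],[0,0,-40],-1]
    - [[0,0,0],[0,0,-48],-1]
    - [[0,0,0],[0,0,-56],-1]
    - [[0,0,0],[0,0,-64],-1]
    - [[0,0,0],[0,0,-72],-1]
    - [[0,0,0],[0,0,-80],-1]

```text
clock: 15.6
position: [0.5882, -0.0173, 0.2289]
tool_rot: [3.141, 0.004, 1.776]
force: [-0.8, 0.1, -0.5]
grip_width: 0.0146
finger_force: 59.9
```

Call:
send_rows:
  increments:
    - [[0,0,0],[0,0,-8],-1]
    - [[0,0,0],[0,0,-16],-1]
    - [[0,0,0],[0,0,-24],-1]
    - [[0,0,0],[0,0,-32],-1]
    - [[0,0,0],[0,0,-40],-1]
    - [[0,0,0],[0,0,-48],-1]
    - [[0,0,0],[0,0,-56],-1]
    - [[0,0,0],[0,0,-64],-1]
    - [[0,0,0],[0,0,-70],-1]
    - [[0,0,0],[0,0,-70],-1]

```text
clock: 16.6
position: [0.588, -0.0171, 0.2287]
tool_rot: [-3.139, 0.001, 2.994]
force: [0.5, -1.1, -0.6]
grip_width: 0.0148
finger_force: 59.9
```

```bash
python3 -c "
from h import *
s=observe();print(s['position'],s['tool_rot'],s['qpos'],s['force'])
sd=R.from_rotvec([-25,0,0],degrees=True)
goz([.587,-.017,.23],sd.apply([0,0,-1.]))
from sim import *
q0=np.clip(s['qpos'],lo,hi);A=np.array([.587,-.017,.23]);B=c+n*(.05+.0693)
run(q0,[(A,'w',[-25,0,0]),(A,'w',[0,-30,0]),(B,'w',[25,0,0]),(c+n*.0643,'w',[0,0,0])])"
```

```text
[ 0.58803871 -0.01714958  0.22873246] [-3.13884109e+00  8.22876395e-04  2.99433288e+00] [-0.2596301   0.47822013  0.26431298  1.71466574 -0.14305157  0.96746057
  1.48122017] [ 0.49461013 -1.08128126 -0.64257269]
shift mm [ 1.  -0.  -1.3] rot deg [24.57 -3.62  0.  ]
w [-25, 0, 0] [-0.62  0.57  0.46  1.71  0.23  1.01  1.08] err 0.0 end 0.0
w [0, -30, 0] [-1.03  0.52  0.84  2.08  0.53  0.38  0.51] err 0.0 end 0.0
w [25, 0, 0] [-0.12  0.4  -0.03  2.16  0.81  0.16  0.27] err 0.0002 end 0.0002
w [0, 0, 0] [-0.07  0.53 -0.11  2.13  1.43  0.16 -0.35] err 0.0001 end 0.0001
```

Call:
send_rows:
  increments:
    - [[0,0,0],[6,-0.9,0],-1]
    - [[0,0,0],[12,-1.8,0],-1]
    - [[0,0,0],[18,-2.7,0],-1]
    - [[0,0,0],[24.6,-3.6,0],-1]
    - [[0,0,0],[24.6,-3.6,0],-1]

```text
clock: 17.1
position: [0.5879, -0.0125, 0.2275]
tool_rot: [-2.706, 0.06, 3.011]
force: [-0.0, 0.5, -0.4]
grip_width: 0.0148
finger_force: 59.9
```

```bash
python3 -c "
from h import *
s=observe();print(s['qpos'].round(2))
p0,R0=pose();go([.587,-.017,.23],Rm=R.from_rotvec([0,-30,0],degrees=True)*R0)"
```

```text
[-0.62  0.56  0.45  1.72  0.23  1.02  1.08]
shift mm [ 0.2 -5.3 -0.4] rot deg [ -3.91 -26.87  12.76]
```

Call:
send_rows:
  increments:
    - [[0,-4,0],[-1,-6.7,3.2],-1]
    - [[0,-4,0],[-2,-13.4,6.4],-1]
    - [[0,-4,0],[-3,-20.1,9.6],-1]
    - [[0,-4,0],[-3.9,-26.9,12.8],-1]
    - [[0,-4,0],[-3.9,-26.9,12.8],-1]
    - [[0,-4,0],[-3.9,-26.9,12.8],-1]

```text
clock: 17.7
position: [0.5871, -0.0194, 0.2307]
tool_rot: [-2.788, 0.578, 2.98]
force: [0.1, -0.1, -0.6]
grip_width: 0.0145
finger_force: 59.9
```

```bash
python3 -c "
from h import *
s=observe();print(s['qpos'].round(2))
c=np.array([.639,-.0157,.049]);n=R.from_euler('z',.029).apply([-.5,0,.8660])
goz(c+n*(.05+.0693),-n)"
```

```text
[-1.01  0.49  0.82  2.13  0.63  0.38  0.43]
shift mm [49.5 21.9 57.3] rot deg [-25.68   3.65  -0.  ]
```

Call:
send_rows:
  increments:
    - [[12,5,14],[-4,0.6,0],-1]
    - [[20,9,22],[-8,1.2,0],-1]
    - [[28,12,32],[-12,1.8,0],-1]
    - [[36,16,42],[-16,2.4,0],-1]
    - [[43,19,50],[-20,3,0],-1]
    - [[49.5,22,57],[-23,3.4,0],-1]
    - [[49.5,22,57],[-25.7,3.7,0],-1]
    - [[49.5,22,57],[-25.7,3.7,0],-1]
    - [[49.5,22,57],[-25.7,3.7,0],-1]
    - [[49.5,22,57],[-25.7,3.7,0],-1]

```text
clock: 18.7
position: [0.5816, -0.02, 0.1542]
tool_rot: [3.041, 0.519, 2.966]
force: [0.5, -0.8, -1.4]
grip_width: 0.0143
finger_force: 59.9
```

```bash
python3 look.py 6
```

```text
[ 0.58158786 -0.02000322  0.15415881] [3.04056499 0.51903416 2.96595894] [ 0.19173947  0.42254167 -0.34046873  2.21795704  1.63405272  0.16664214
 -0.25110076] [ 0.52214941 -0.75188506 -1.42646148]
z [ 0.50354301  0.01307184 -0.86387127]
tip [ 0.6165 -0.0191  0.0943] [369.3 213.6] [289.  268.9] [323.5 251.5]
collar [ 0.5963 -0.0196  0.1288] [370.6 220.2] [285.7 250.4] [323.1 279.8]
htop [ 0.5561 -0.0207  0.198 ] [373.4 234.7] [279. 212.] [321.5 397.3]
spot [366.55220222 207.0750665 ] [293.99227159 290.73345608] [327.25099349 221.69965956]
```

View pics/c6.png

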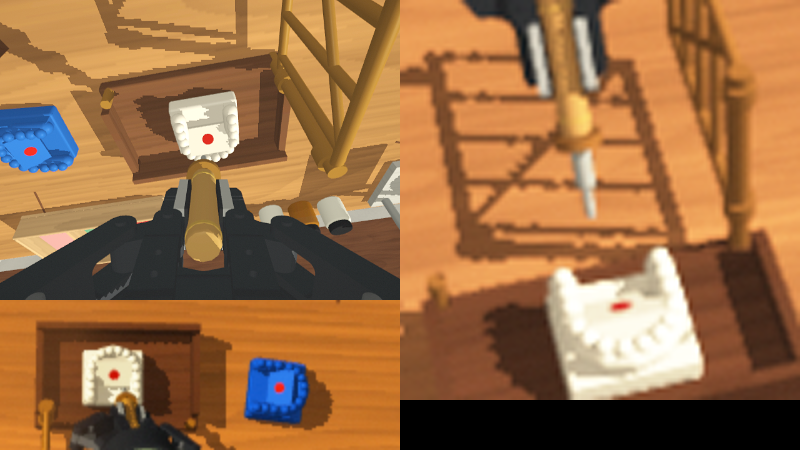

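Run:
```python
from h import *
s=observe();print(s['position'],s['tool_rot'],s['qd'].round(3))
S,T=P('scene'),P('top');f=grab_frame('scene');t=grab_frame('top');cv2.imwrite('pics/s7.png',f);p0,R0=pose();print(p0)
for d in (.0693,.0293):X=p0+R0.apply([0,0,d]);print(X,proj(S,X),proj(T,X))
c=np.array([.639,-.0157,.049]);n=R.from_euler('z',.029).apply([-.5,0,.8660])
goz(c+n*(.006+.0693),-n)
def red(im,x0,x1,y0,y1):
    h=im[y0:y1,x0:x1].astype(int);m=(h[...,2]>130)&(h[...,1]<70)&(h[...,0]<70);w=np.argwhere(m);print(len(w),w.mean(0)[::-1]+[x0,y0])
for im,cs in ((cv2.imread('pics/scene0.png'),(280,310,280,305)),(f,(280,310,280,305)),(cv2.imread('pics/top0.png'),(350,385,195,220)),(t,(350,385,195,220))): red(im,*cs)
a=cv2.resize(f[235:305,255:325],(560,560),interpolation=cv2.INTER_CUBIC);cv2.imwrite('pics/c7.png',a)
# bright grey steel tip
h=f[255:280,275:300].astype(int);m=(h.min(-1)>95)&(h.max(-1)-h.min(-1)<40);w=np.argwhere(m)
for r in np.unique(w[:,0]):print(r+255,w[w[:,0]==r,1].mean()+275,end='; ')
```

```text
[ 0.58084789 -0.02128106  0.1535815 ] [3.04218904 0.5173596  2.96355252] [-0.107  0.     0.071  0.008 -0.028 -0.01   0.009]
[ 0.58039351 -0.01884354  0.15306541]
[ 0.61510073 -0.01800077  0.09308884] [289.39688421 268.69938405] [368.78968206 214.2974303 ]
[ 0.5950677  -0.01848722  0.12770735] [286.19521823 250.26075763] [370.03548338 220.89922273]
shift mm [ 1.5  1.3 44.2] rot deg [-0.12  0.09 -0.  ]
3 [295. 291.]
3 [295. 291.]
14 [366.42857143 207.        ]
13 [366.46153846 207.15384615]
255 285.5; 256 285.5; 257 285.5; 258 286.0; 259 286.0; 260 286.5; 261 286.5; 262 286.5; 263 287.5; 264 287.0; 265 287.0; 266 287.0; 267 287.0;
```

Call:
send_rows:
  increments:
    - [[1,1,10],[0,0,0],-1]
    - [[1,1,20],[0,0,0],-1]
    - [[1,1,30],[0,0,0],-1]
    - [[1,1,30],[0,0,0],-1]
    - [[1,1,30],[0,0,0],-1]
    - [[1,1,30],[0,0,0],-1]
    - [[1,1,30],[0,0,0],-1]
    - [[1,1,30],[0,0,0],-1]
    - [[1,1,30],[0,0,0],-1]
    - [[1,1,30],[0,0,0],-1]

```text
clock: 19.95
position: [0.5938, -0.0161, 0.1262]
tool_rot: [3.042, 0.515, 2.97]
force: [-0.6, 0.0, -0.3]
grip_width: 0.0147
finger_force: 59.9
```

```bash
cat > tip.py <<'E'
from h import *
s=observe();print(s['position'],s['tool_rot'],s['qd'].round(3),s['force'].round(2),s['qpos'].round(2))
p0,R0=pose();print('z',R0.apply([0,0,1]))
S,T,W=P('scene'),P('top'),P('wrist');w=grab_frame('wrist');f=grab_frame('scene');t=grab_frame('top');print(pose()[0])
for d in (.0693,.0293):X=p0+R0.apply([0,0,d]);print(X.round(4),proj(S,X).round(1),proj(T,X).round(1),proj(W,X).round(1))
c=np.array([.639,-.0157,.049]);n=R.from_euler('z',.029).apply([-.5,0,.8660]);print('spotS',proj(S,c),'spotW',proj(W,c))
goz(c+n*(0+.0693),-n)
a=cv2.resize(f[240:300,260:320],(400,400),interpolation=cv2.INTER_CUBIC);b=cv2.resize(w[160:310,250:400],(400,400),interpolation=cv2.INTER_CUBIC)
cv2.imwrite('pics/c8.png',np.hstack([a,b]))
E
python3 tip.py
```

```text
[ 0.59379979 -0.01612291  0.12620307] [3.04159757 0.51500527 2.96971378] [ 0.003  0.004 -0.002 -0.     0.002 -0.    -0.002] [-0.57  0.01 -0.34] [ 0.25  0.51 -0.43  2.2   1.82  0.24 -0.42]
z [ 0.49993185  0.01453747 -0.86594273]
[ 0.59379843 -0.01612655  0.12611203]
[ 0.6284 -0.0151  0.0662] [292.8 281.6] [366.7 210.4] [323.6 251.4]
[ 0.6084 -0.0157  0.1008] [289.6 263.6] [367.9 216.7] [323.2 279.7]
spotS [293.99227159 290.73345608] spotW [322.36047108 241.66502588]
shift mm [-0.7 -0.8 20.1] rot deg [0. 0. 0.]
```

View pics/c8.png

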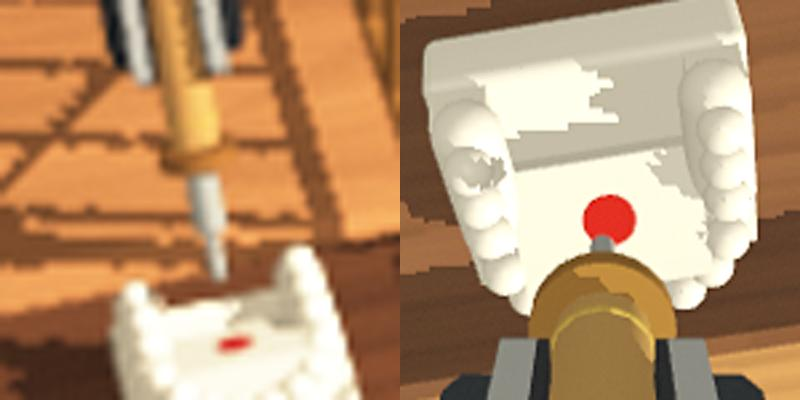

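The tip is where the model predicts it, at scene (292.7,281.6). The mark lies about 1.5 mm further to +y than I estimated, so I'll correct for that and approach slowly.

Call:
send_rows:
  increments:
    - [[-1,0.4,5],[0,0,0],-1]
    - [[-1,0.4,10],[0,0,0],-1]
    - [[-1,0.4,15],[0,0,0],-1]
    - [[-1,0.4,15],[0,0,0],-1]
    - [[-1,0.4,15],[0,0,0],-1]
    - [[-1,0.4,15],[0,0,0],-1]

```text
clock: 20.7
position: [0.6022, -0.0156, 0.1136]
tool_rot: [3.041, 0.515, 2.97]
force: [0.4, 0.1, -0.8]
grip_width: 0.0147
finger_force: 59.9
```

```bash
cat > fz.py <<'E'
from h import *
n=R.from_euler('z',.029).apply([-.5,0,.8660]);F=[];Z=[]
for i in range(10):
    s=observe();F.append(s['force']);p0,R0=pose();Z.append(p0);grab_frame('top')
F=np.array(F);p=np.mean(Z,0);c=np.array([.6395,-.0145,.049]);tip=p+R0.apply([0,0,.0693])
print('F',F.mean(0).round(2),'sd',F.std(0).round(2),'along n',(F@n).mean().round(2),'+-',((F@n).std()/10**.5).round(2))
print('tip',tip.round(4),'height over spot',((tip-c)@n).round(4),'lateral',(tip-c-((tip-c)@n)*n).round(4),'z',R0.apply([0,0,1]).round(3),'clock',s['clock'],s['qpos'].round(2))
E
python3 fz.py
```

```text
F [-0.01  0.1  -0.85] sd [0.55 0.54 0.4 ] along n -0.74 +- 0.12
tip [ 0.6369 -0.0146  0.0537] height over spot 0.0054 lateral [0.0001 0.     0.    ] z [ 0.5    0.015 -0.866] clock 21.15 [ 0.27  0.55 -0.46  2.18  1.87  0.26 -0.45]
```

Call:
send_rows:
  increments:
    - [[0,0,2],[0,0,0],-1]
    - [[0,0,4],[0,0,0],-1]
    - [[0,0,5],[0,0,0],-1]
    - [[0,0,6],[0,0,0],-1]
    - [[0,0,7],[0,0,0],-1]
    - [[0,0,8],[0,0,0],-1]
    - [[0,0,8],[0,0,0],-1]
    - [[0,0,8],[0,0,0],-1]
    - [[0,0,8],[0,0,0],-1]

```text
clock: 22.1
position: [0.6062, -0.0155, 0.1068]
tool_rot: [3.042, 0.515, 2.97]
force: [-1.0, 0.6, 1.1]
grip_width: 0.0149
finger_force: 59.9
```

```bash
python3 fz.py
```

```text
F [-0.94  0.2   0.23] sd [0.54 0.48 0.51] along n 0.67 +- 0.19
tip [ 0.6409 -0.0145  0.0467] height over spot -0.0026 lateral [ 0. -0.  0.] z [ 0.5    0.015 -0.866] clock 22.55 [ 0.28  0.57 -0.48  2.18  1.9   0.28 -0.47]
```

Call:
send_rows:
  increments:
    - [[0,0,1],[0,0,0],-1]
    - [[0,0,2],[0,0,0],-1]
    - [[0,0,2.8],[0,0,0],-1]
    - [[0,0,2.8],[0,0,0],-1]
    - [[0,0,2.8],[0,0,0],-1]

```text
clock: 23.1
position: [0.6076, -0.0154, 0.1043]
tool_rot: [3.041, 0.515, 2.97]
force: [-1.6, -0.3, 1.9]
grip_width: 0.0147
finger_force: 60.0
```

```bash
python3 fz.py; python3 fz.py; python3 tip.py
```

```text
F [-1.63 -0.15  1.69] sd [0.49 0.46 0.36] along n 2.28 +- 0.11
tip [ 0.6422 -0.0144  0.0443] height over spot -0.0055 lateral [ 0. -0.  0.] z [ 0.5    0.015 -0.866] clock 23.55 [ 0.29  0.58 -0.48  2.17  1.91  0.28 -0.48]
F [-1.68  0.21  1.58] sd [0.35 0.39 0.48] along n 2.2 +- 0.15
tip [ 0.6423 -0.0144  0.0443] height over spot -0.0055 lateral [0. 0. 0.] z [ 0.5    0.015 -0.866] clock 24.05 [ 0.29  0.58 -0.48  2.17  1.91  0.28 -0.48]
[ 0.60762868 -0.01539892  0.10428674] [3.04149121 0.51489468 2.96977781] [-0.001  0.001 -0.001  0.     0.001 -0.    -0.001] [-1.78 -0.52  1.02] [ 0.29  0.58 -0.48  2.17  1.91  0.28 -0.48]
z [ 0.4998495   0.01469102 -0.86598768]
[ 0.60759242 -0.01544514  0.1042818 ]
[ 0.6423 -0.0144  0.0443] [295.1 293.2] [365.9 206. ] [323.6 251.5]
[ 0.6223 -0.015   0.0789] [291.9 275.5] [367.  212.1] [323.2 279.8]
spotS [293.99227159 290.73345608] spotW [321.10823452 254.43937409]
shift mm [ 0.3 -1.2 -5.7] rot deg [0.01 0.   0.  ]
```

View pics/c8.png

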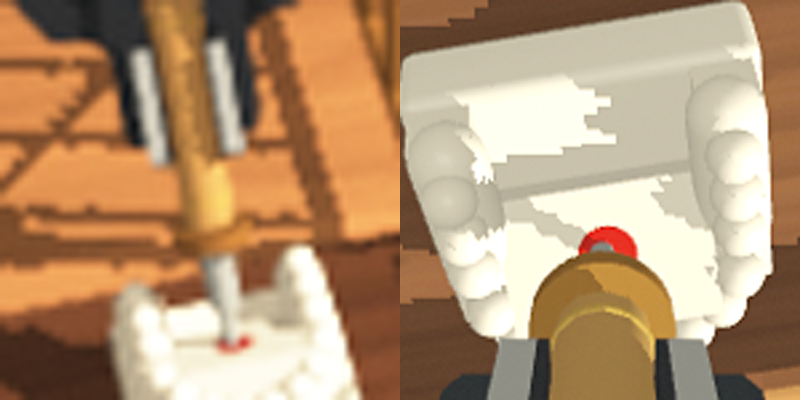

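Scene and wrist views both show the tip on the red mark, with wrist crop tip at (603,245) on a disc centred near (608,253). The cast has not shifted. The force reads a little above half-way, so I'll ease back 1 mm.

Call:
send_rows:
  increments:
    - [[0,0,-0.5],[0,0,0],-1]
    - [[0,0,-1],[0,0,0],-1]
    - [[0,0,-1],[0,0,0],-1]
    - [[0,0,-1],[0,0,0],-1]

```text
clock: 24.65
position: [0.6071, -0.0155, 0.1052]
tool_rot: [3.042, 0.515, 2.97]
force: [-1.4, -0.5, 1.1]
grip_width: 0.0141
finger_force: 60.0
```

```bash
for i in 1 2 3; do python3 fz.py; done
```

```text
F [-1.36 -0.24  1.21] sd [0.55 0.34 0.56] along n 1.74 +- 0.2
tip [ 0.6417 -0.0144  0.0451] height over spot -0.0045 lateral [0. 0. 0.] z [ 0.5    0.015 -0.866] clock 25.1 [ 0.29  0.57 -0.48  2.17  1.9   0.28 -0.47]
F [-1.39 -0.07  1.33] sd [0.41 0.61 0.59] along n 1.85 +- 0.19
tip [ 0.6418 -0.0144  0.0451] height over spot -0.0045 lateral [0. 0. 0.] z [ 0.5    0.015 -0.866] clock 25.6 [ 0.29  0.57 -0.48  2.17  1.9   0.28 -0.47]
F [-1.14 -0.18  0.97] sd [0.49 0.56 0.52] along n 1.41 +- 0.14
tip [ 0.6417 -0.0144  0.0451] height over spot -0.0045 lateral [0. 0. 0.] z [ 0.5    0.015 -0.866] clock 26.1 [ 0.29  0.57 -0.48  2.17  1.9   0.28 -0.47]
```

The force along the probe is 2.4 N, which matches half-way in, so I'll hand it in.

```bash
python3 -c "
from workcell import *
print(job_done())"
```

```text
the job is handed in; nothing more can be done
None
```

The job is handed in: the gate is open about square to the shelf, and the probe's tip is held on the red mark, square to the slope. The measured push is about 2.4 N (half-way in), and the cast showed no visible shift.

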